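# Hold the lever bin open, then let its lid down softly

## Task

My hands are full of plaster trimmings: press the lever of the round bin right down with your fingertips so that its lid stands wide open, hold it there for at least three seconds while I drop them in, then let the lever come up slowly under your fingers so that the lid closes gently without slamming, and move clear. Work the bin by its lever only: do not touch the lid, do not shove, tip or lift the bin, and leave the oblong bin and everything else on the table as they are.

Things in the scene. Friction and masses are not known exactly. Their poses are not given: they have to be found in the camera images.
- round_bin: The lever bin to work: round, 150 mm across (black plinth 156), steel, domed lid, 211 mm high shut. Loose on rubber feet, 2.5 kg; some 40 N straight down on the lever would tip it. Origin: centre of its underside; +x points from the lever (front) to the lid's hinge (rear), z up. Plinth's front at x = -78 mm, lever's front edge at -137. The lever faces the robot (world -x) within 20 degrees.
- round_lever_pad (a point): Where to press: top of the round bin's lever, a black tread 70 mm wide (y), 10 thick, out 59 mm from the plinth. Point: mid-width, 22 mm behind the front edge; 40 mm above the table at rest, 21 right down, moving nearly straight down. The bin's wall, 185 mm high, stands 39 mm behind it: lean the tool 20 to 40 degrees, wrist away from the bin, so the gripper clears it. Axes turn with the lever.
- round_lever (a joint): Angle of the round bin's lever, rad: 0 up (lid shut), 0.215 right down at its stop. It turns about the bin's y, 86 mm behind the pad point. No spring: the lid's weight, through a push rod, brings it up again. At the pad point it takes 5 to 12 N to start, falling to 1 to 4 N near the bottom, then it meets the stop.
- round_lid (a joint): Angle of the round bin's lid, rad: 0 shut, about 1.25 (72 degrees) wide open. It is tied to the lever: lid angle = 5.8 x lever angle, some 0.07 rad for each mm that the pad point goes down. Let go, it falls shut within half a second and slams at 8 rad/s or more; let down over two seconds or longer it closes softly.
- round_lid_front (a point): Front edge of the round bin's lid, 161 mm in front of its hinge (the hinge lies at x = 81 mm, z = 187 mm in the bin's frame). Shut it is about 191 mm above the table; as it opens it swings up and away from the lever side. Axes turn with the lid.
- oblong_bin: A second lever bin of the same steel and black plastic, to be left alone: oblong, 130 mm deep by 180 mm wide, flat lid, 202 mm high, same kind of lever (70 mm wide, out to x = -127 mm). Loose. Origin: centre of its underside; +x from its lever to its hinge. Either bin may be the left or the right one.
- oblong_lid (a joint): Angle of the oblong bin's lid, rad: 0 shut. It must stay shut.
- brush_jar: White ceramic jar, 72 mm across, 95 mm high, with brushes standing up to 216 mm; left of the bins. Origin: centre of its underside.
- glue: White glue bottle, 48 mm across, 130 mm high, behind the gap between the bins. Origin: centre of its underside.
- sherd_big: Terracotta sherd lying flat, about 75 x 60 x 12 mm, in front of the bins. Origin: centre of its underside.
- sherd_small: Terracotta sherd lying flat, about 50 x 42 x 10 mm, between the two levers. Origin: centre of its underside.
- plaster_disc: Round plaster-coated find, 62 mm across, 17 mm high, in front of the bins. Origin: centre of its underside.
- pen: Red capped pen lying flat, 145 mm long, 13 mm thick, in front of the bins. Origin: under its middle, x along the pen.
- scissors: Scissors with yellow handles lying flat, about 155 x 66 x 8 mm, x towards the blades. Origin: under the middle.
- carton: Small white open carton, 120 x 90 mm, 55 mm high, at the left. Origin: centre of its underside.

How it is judged (in metres and radians):
On the way, in this order (a step that is already met when the one before it is completed fails the run):
1. the round bin's lid is held wide open (beyond 1.0 rad) for three seconds (value of joint round_lid above 1 rad), for 3 s.
2. the lid is down again and shut (value of joint round_lid below 0.04 rad), for 0.2 s.
At the end, for the whole second after the job is handed in: The round bin's lid is shut (within 0.04 rad) after having been held beyond 1.0 rad for three seconds; both bins stand upright within 25 mm of where they were, the oblong bin is shut (value of joint each of round_lid, oblong_lid below 0.04 rad and distance of each of round_bin, oblong_bin from where it was at the start of the episode below 0.025 m and angle between round_bin's own z axis and vertical below 0.05 rad and linear speed of round_bin below 0.02 m/s); the robot touches nothing.
It fails at once if the lid comes down faster than 3 rad/s over its last 0.5 rad (it slams) (value of joint round_lid below 0.5 rad and velocity of joint round_lid below -3 rad/s).
It fails at once if the robot touches the round bin's lid (contact force between any of the arm, the fingers and round_lid above 1 N).
It fails at once if a bin is lifted, tipped or shoved (height (world z) of any of round_bin, oblong_bin above 0.012 m or angle between any of round_bin, oblong_bin's own z axis and vertical above 0.12 rad or distance of any of round_bin, oblong_bin from where it was at the start of the episode above 0.03 m).
It fails at once if the oblong bin is opened (value of joint oblong_lid above 0.12 rad).
It fails at once if something else on the table is lifted, carried or pushed more than 20 mm (distance of any of brush_jar, glue, sherd_big, sherd_small, plaster_disc, pen, scissors, carton from where it was at the start of the episode above 0.02 m).
It also fails if it takes over 48 s, if anything falls off the work surface, if the arm or the gripper's body presses on something with over 40 N, if the wrist force passes 120 N, or if a joint passes its speed limit or range.

## Robot

A 6-joint arm with a two-finger parallel gripper is mounted at the origin on the work surface. World frame = base frame: x ahead of the robot, y to its left, z up, the work surface at z = 0. Lengths are in mm, angles in rad, forces in N, time in s.
With the tool pointing down it reaches from about 275 to 825 mm from the base axis. Payload 5.2 kg.
Tool frame: the origin (TCP) lies at the very end of the fingers, on their centre line; the grasp point (between the pads) lies 19 mm behind it; z points along the fingers, y is the line along which they close (so a half turn about z gives the same grasp; the last joint's range is limited). The gripper opens to 93 mm and grips with 3 to 60 N. Pads are 15 mm wide; open, the fingers measure 128 mm over their backs; the gripper's body (75 mm by 188 mm) begins 65 mm behind the grasp point.
Start: joints at [0.898, 0.259, 1.535, -0, 1.348, -0.203], TCP at [248.97, 490.428, 218.653] pointing down, gripper open.
Joint ranges: [-3.14, 3.14], [-0.91, 2.08], [0.19, 2.58], [-1.22, 4.36], [0.22, 2.71], [-3.12, 3.12]. Speed limits (rad/s): [2.57, 2.57, 3.14, 3.14, 3.14, 3.14].

## Interface

Orientations are given as a rotation vector (axis times angle).
In Python, from bench import telemetry, imaging, job gives the robot as it stands.
- The arm moves only by the tool step_arm, never from a script. Its arguments are lists of equal length, an entry for each row: "linear": the shift along the tool's x, y, z as a fraction of full scale, a list of three; "dr": the turn, a rotation vector about the tool's x, y, z as a fraction of full scale, a list of three; "fingers": the finger opening in mm, from 0 to 93. A call has exactly 5 rows; each row shifts and turns the commanded pose from where the row before left it, along the tool's axes as they then stand; what a row does not reach is not made up. Full scale, the value 1, is 50 mm for a shift and 180 degrees for a turn. A row lasts 1/8 s, in which the tool goes at most 62.5 mm and 10.7 degrees, less where a joint would pass 70% of its speed; a pose out of reach is approached as far as the arm can. A call with a number of a shift or a turn outside -1 to 1 is refused whole. A call with a gripper value outside its range is refused whole. The fingers move at their own pace and stop on an object; "squeeze" is the grip in N (left out, the last holds). Time passes only in rows, so rows that do not move let the fingers close, or fill a call up. It gives the time, the measured TCP pose, the force, the opening and the grip force at its end, in the units of the state.
- telemetry.get_state(): the state, without advancing time (a new reading comes with each control period).
- imaging.get_image(name): name is "side" or "top"; returns (picture, depth): 420x560x3 uint8, red, green, blue; 420x560 float32, mm along the optical axis (not along the pixel's ray), 0 where there is no reading.
- imaging.camera_model(name): a dict with "fx", "fy", "cx", "cy" (pixels), "T" (4x4, takes a point from camera to world coordinates). Camera axes: x right, y up, looking along -z (the intrinsics and any distortion apply to the point x, -y, -z); pixel columns grow to the right and rows downward; lengths in mm; the calibration is good to about 2 mm. A picture is of the moment at which its call begins. camera_model takes no time and is no camera call.
- job.sign_off(): hands the job in; it is judged then, once.
The state is a dict: "t": time; "joint_positions": joint angles; "dq": joint speeds; "joint_efforts": joint torques, N m; "tool_pos": TCP position; "eef_rot": TCP orientation; "force": force on the tool from outside, world axes, zero at the start; "torque": the same for the moment, N m; "grip_width": finger opening in mm; "grip_force": force on a finger pad.
Only numpy, scipy, OpenCV 4.12 (cv2) and the standard library are available. Lean on these libraries where they do the work, as an engineer would, in place of code of your own. Each camera call takes 0.05 s, during which the arm holds its last target. There are 200 camera calls.

## Working session

There is one attempt and no reset: what is moved stays moved. The work goes in short steps, Python scripts to look and compute and a tool call to move; the robot and the scene stay as the last step left them, time stands still between calls to the robot, and variables do not carry over. Pictures are saved under pics/ and viewed, at most 10 in all, crops included, and the job is handed in when it is done.

Besides the shell and the picture viewer there is one more tool, called after "Call:" as name(argument=value, ...) on one line, values as JSON. step_arm: Moves the arm, as the interface text tells. Shift numbers are shares of 50 mm and turn numbers shares of 180 degrees, none past 1 either way. Its arguments: {"type":"object","properties":{"linear":{"type":"array"},"dr":{"type":"array"},"fingers":{"type":"array"},"squeeze":{"type":"number"}},"required":["linear","dr","fingers"]}

```bash
mkdir -p pics; cat > h.py <<'E'
import numpy as np, cv2
from bench import telemetry, imaging, job
from scipy.spatial.transform import Rotation as R
def cloud(n):
    im,d=imaging.get_image(n); c=imaging.camera_model(n)
    v,u=np.mgrid[0:420,0:560]
    P=np.stack([(u-c['cx'])/c['fx']*d,-(v-c['cy'])/c['fy']*d,-d,np.ones_like(d)],-1)@np.array(c['T']).T
    return im,d,P[...,:3]
E
python3 - <<'E'
from h import *
for n in('top','side'):
    im,d,P=cloud(n); np.savez(n+'.npz',im=im,d=d,P=P); cv2.imwrite(f'pics/{n}0.png',im[...,::-1])
    c=imaging.camera_model(n); print({k:c[k] for k in c})
print(telemetry.get_state())
E
```

```text
{'fx': 502.6800745548312, 'fy': 502.6800745548312, 'cx': 273.63829547487535, 'cy': 201.66072786768248, 'T': array([[ 8.96060653e-03,  9.91390690e-01, -1.30630037e-01,
         4.14663116e+02],
       [-9.99954931e-01,  9.29366536e-03,  1.94021714e-03,
        -1.39892946e+00],
       [ 3.13754506e-03,  1.30606764e-01,  9.91429286e-01,
         1.40995516e+03],
       [ 0.00000000e+00,  0.00000000e+00,  0.00000000e+00,
         1.00000000e+00]])}
{'fx': 474.45127248095264, 'fy': 474.45127248095264, 'cx': 275.6121708659801, 'cy': 213.4786493240138, 'T': array([[ 7.76947619e-01,  4.81385597e-01, -4.05734278e-01,
         8.87837191e+01],
       [-6.29373678e-01,  6.09795344e-01, -4.81703656e-01,
        -5.75645643e+02],
       [ 1.55296714e-02,  6.29616983e-01,  7.76750464e-01,
         1.05966602e+03],
       [ 0.00000000e+00,  0.00000000e+00,  0.00000000e+00,
         1.00000000e+00]])}
{'t': 0.1, 'joint_positions': array([ 8.98195555e-01,  2.59250684e-01,  1.53595945e+00,  1.09138467e-05,
        1.34802017e+00, -2.02813532e-01]), 'dq': array([ 0.00158127, -0.00098495, -0.00371163, -0.00038119,  0.00098783,
        0.00187283]), 'joint_efforts': array([ 2.62289504e-03, -4.38213372e+01, -2.84642261e+01,  7.22218934e-02,
        3.60711361e-02, -5.86946385e-05]), 'tool_pos': array([248.65180346, 490.03105052, 217.91700942]), 'eef_rot': array([-7.31012490e-01, -3.05463553e+00,  2.32230473e-03]), 'force': array([-0.3214973 , -0.48554252,  0.09104814]), 'torque': array([ 0.01727712, -0.04721272,  0.03323003]), 'grip_force': 0.0, 'grip_width': 93.08003923407301}
```

View pics/top0.png

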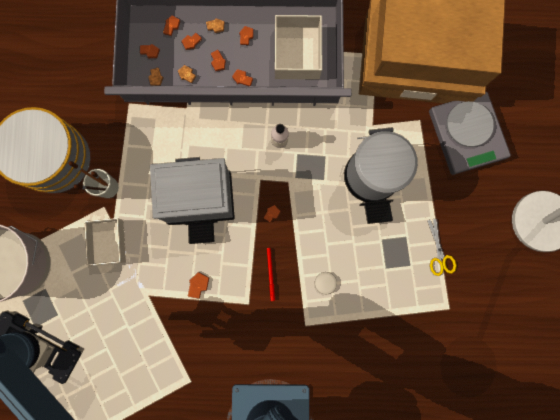

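View pics/side0.png

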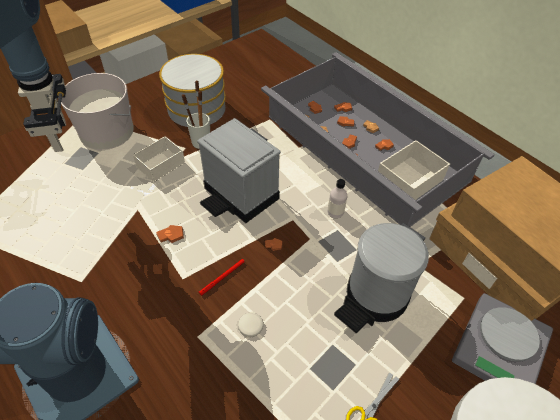

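The round bin is on the right: in the top view its lever is at about (378,211) and the lid centre at about (387,158). The oblong bin is on the left, with its lever at (201,231). The disc is at (325,283) and the scissors at (440,250).

```bash
python3 - <<'E'
from h import *
for n,(u0,u1,v0,v1) in dict(top=(350,410,190,235),side=(325,385,290,340)).items():
    z=np.load(n+'.npz');P=z['P'];im=z['im'].astype(int)
    m=np.zeros(P.shape[:2],bool);m[v0:v1,u0:u1]=1
    m&=(P[...,2]>32)&(P[...,2]<48)&(im.max(-1)<75)
    Q=P[m];print(n,len(Q),Q.mean(0),Q.min(0),Q.max(0))
    r=cv2.minAreaRect(Q[:,:2].astype(np.float32));print(r,cv2.boxPoints(r).round(0).tolist(),'medz',np.median(Q[:,2]))
    if n=='top':
        m=(P[...,2]>175)&(P[...,2]<225);m[:,:340]=0;m[:,420:]=0;m[:125]=0;m[205:]=0
        Q=P[m];print('lid',cv2.minEnclosingCircle(Q[:,:2].astype(np.float32)),Q.mean(0))
        cv2.imwrite('pics/crop.png',cv2.resize(z['im'][110:240,320:450,::-1],None,fx=4.5,fy=4.5))
        for p in [(213,378),(201,376),(221,380),(283,325),(250,440),(270,272)]:print(p,P[p].round(0))
E
```

```text
top 577 [ 575.97712664 -287.73697288   38.54556779] [ 541.24464729 -330.55022225   32.09826363] [ 630.24361954 -217.6971633    47.33148987]
((584.405517578125, -272.743408203125), (113.89624786376953, 87.1360092163086), 87.55224609375) [[538.0, -328.0], [626.0, -332.0], [630.0, -218.0], [543.0, -214.0]] medz 38.44541847522373
lid ((684.1211547851562, -278.41912841796875), 84.13401794433594) [ 677.08656518 -275.85296561  205.04526729]
(213, 378) [ 567. -291.   39.]
(201, 376) [ 599. -285.   41.]
(221, 380) [ 544. -295.   42.]
(283, 325) [ 375. -147.   13.]
(250, 440) [ 468. -469.    6.]
(270, 272) [409.  -1.  -1.]
side 848 [ 577.62059817 -296.98074316   39.32568377] [ 537.66539641 -344.52228055   32.01738731] [ 630.60510464 -239.77462671   47.43873143]
((580.44287109375, -299.7952575683594), (82.93012237548828, 106.13560485839844), 11.060317993164062) [[530.0, -256.0], [550.0, -360.0], [631.0, -344.0], [611.0, -240.0]] medz 39.602842308192294
```

View pics/crop.png

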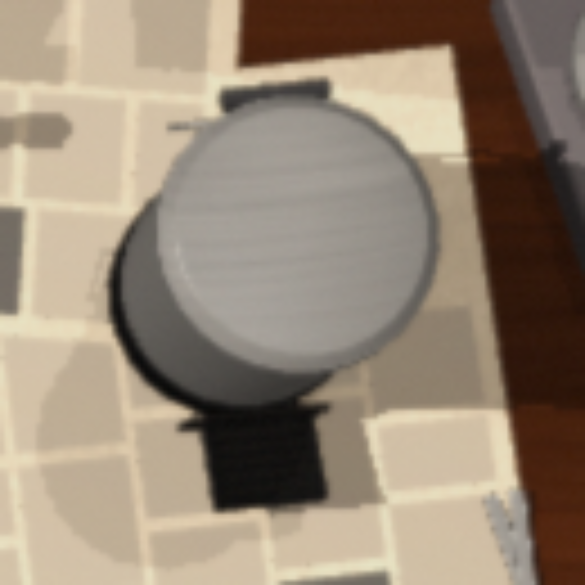

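```bash
cat >> h.py <<'E'
def ray(u,v,z,n='top'):
    c=imaging.camera_model(n);T=np.array(c['T']);d=T[:3,:3]@np.array([(u-c['cx'])/c['fx'],-(v-c['cy'])/c['fy'],-1]);o=T[:3,3]
    return o+d*(z-o[2])/d[2]
def go(p,Rt,s=None):
    s=s or telemetry.get_state();Rc=R.from_rotvec(s['eef_rot'])
    print('t',s['t'],'pos',s['tool_pos'].round(1),'F',s['force'].round(1),'lin/50',(Rc.inv().apply(p-s['tool_pos'])/50).round(3),'dr/180',((Rc.inv()*Rt).as_rotvec()/np.pi).round(4))
def target(phi,lean=30):
    ph,l=np.radians(phi),np.radians(lean);bx=np.array([np.cos(ph),np.sin(ph),0]);by=np.array([-np.sin(ph),np.cos(ph),0])
    z=np.cos(l)*np.array([0,0,-1])+np.sin(l)*bx
    return R.from_matrix(np.stack([np.cross(by,z),by,z],1)),bx
E
python3 - <<'E'
from h import *
c=lambda x,y:(320+(x+.5)/4.5-.5,110+(y+.5)/4.5-.5)
f=[ray(*c(x,y),z) for x,y,z in[(216,508,40),(326,498,40),(204,428,40),(312,415,40)]]
for q in f:print(q.round(1))
lid=ray(*c(299,234),190);print('lid',lid)
fm=(f[0]+f[1])/2;e=f[0]-f[1];print('w',np.linalg.norm(e),'yaw edge',np.degrees(np.arctan2(-e[0],e[1])))
d=lid-fm;print('yaw axis',np.degrees(np.arctan2(d[1],d[0])),np.hypot(*d[:2]))
phi=np.degrees(np.arctan2(d[1],d[0]))
Rt,bx=target(phi);pad=fm+22*bx;print('pad',pad)
go(np.array([pad[0],pad[1],0])-40*bx+[0,0,160],Rt)
print(Rt.inv().apply([0,0,-1]))
E
```

```text
[ 540.1 -261.7   40. ]
[ 546.8 -328.7   40. ]
[ 589.  -255.1   40. ]
[ 597.7 -321.2   40. ]
lid [ 678.01249562 -281.18153896  190.        ]
w 67.3852572910211 yaw edge 5.725601227077259
yaw axis 5.93709784526435 135.29659223853506
pad [ 565.32362035 -292.90054928   40.        ]
t 0.1 pos [248.7 490.  217.9] F [-0.3 -0.5  0.1] lin/50 [-12.064 -11.527   1.173] dr/180 [-0.0482 -0.1623 -0.1782]
[5.00000000e-01 3.46944695e-18 8.66025404e-01]
```

Call:
step_arm(linear=[[-0.5,-0.5,0],[-0.8,-0.75,0],[-0.8,-0.75,0],[-0.8,-0.75,0],[-0.8,-0.75,0]], dr=[[0,0,0],[0,0,0],[0,0,0],[0,0,0],[0,0,0]], fingers=[0,0,0,0,0], squeeze=10)

```text
t: 0.72
tool_pos: [334.8, 249.0, 218.5]
eef_rot: [-0.73, -3.055, 0.0]
force: [0.7, 0.4, -0.0]
grip_width: 47.9
grip_force: 0.0
```

Call:
step_arm(linear=[[-0.8,-0.75,0],[-0.8,-0.75,0],[-0.8,-0.75,0],[-0.8,-0.75,0],[-0.8,-0.75,0]], dr=[[0,0,0],[0,0,0],[0,0,0],[0,0,0],[0,0,0]], fingers=[0,0,0,0,0])

```text
t: 1.35
tool_pos: [428.3, -8.8, 218.6]
eef_rot: [0.732, 3.055, 0.0]
force: [-0.2, 0.4, -0.0]
grip_width: 1.0
grip_force: 0.0
```

Call:
step_arm(linear=[[-0.8,-0.75,0],[-0.8,-0.75,0],[-0.6,-0.6,0],[-0.4,-0.4,0],[0,0,0]], dr=[[0,0,0],[0,0,0],[0,0,0],[0,0,0],[0,0,0]], fingers=[0,0,0,0,0])

```text
t: 1.98
tool_pos: [487.5, -179.0, 217.9]
eef_rot: [-0.735, -3.053, -0.0]
force: [-0.5, 0.8, -0.3]
grip_width: 0.2
grip_force: 0.0
```

```bash
cat > g.py <<'E'
from h import *
import sys
Rt,bx=target(5.9);pad=np.array([565.3,-292.9,0]);b,z=map(float,sys.argv[1:3])
go(pad+b*bx+[0,0,z],Rt);print(telemetry.get_state()['grip_width'])
E
python3 g.py -40 160
```

```text
t 1.975 pos [ 487.5 -179.   217.9] F [-0.5  0.8 -0.3] lin/50 [-1.752 -1.755  1.155] dr/180 [-0.0479 -0.1624 -0.1789]
0.19792432706221919
```

Call:
step_arm(linear=[[0,0,0],[0,0,0],[0,0,0],[0,0,0],[0,0,0]], dr=[[-0.0096,-0.0325,-0.0358],[-0.0096,-0.0325,-0.0358],[-0.0096,-0.0325,-0.0358],[-0.0096,-0.0325,-0.0358],[-0.0096,-0.0325,-0.0358]], fingers=[0,0,0,0,0])

```text
t: 2.6
tool_pos: [486.9, -174.9, 218.5]
eef_rot: [-0.131, 2.621, 0.039]
force: [-0.4, 1.0, -0.0]
grip_width: 0.6
grip_force: 0.0
```

```bash
python3 g.py -30 100
```

```text
t 2.6 pos [ 486.9 -174.9  218.5] F [-0.4  1.  -0. ] lin/50 [ 0.542 -2.515  2.41 ] dr/180 [ 0.0005 -0.0019 -0.0012]
0.5568003781423215
```

Call:
step_arm(linear=[[0.14,-0.63,0.6],[0.14,-0.63,0.6],[0.14,-0.63,0.6],[0.12,-0.63,0.6],[0,0,0]], dr=[[0,0,0],[0,0,0],[0,0,0],[0,0,0],[0,0,0]], fingers=[0,0,0,0,0])

```text
t: 3.22
tool_pos: [534.4, -297.8, 97.5]
eef_rot: [-0.122, 2.627, 0.044]
force: [0.1, 1.0, -0.4]
grip_width: 0.6
grip_force: 0.0
```

```bash
python3 g.py 0 52; python3 - <<'E'
from h import *
for n in('side','top'):
    im,d,P=cloud(n)
    if n=='side': cv2.imwrite('pics/s1.png',cv2.resize(im[180:360,250:450,::-1],None,fx=3,fy=3))
E
```

```text
t 3.225 pos [ 534.4 -297.8   97.5] F [ 0.1  1.  -0.4] lin/50 [-0.099  0.03   1.1  ] dr/180 [ 0.0012 -0.0037 -0.0035]
0.5562590829844675
```

View pics/s1.png

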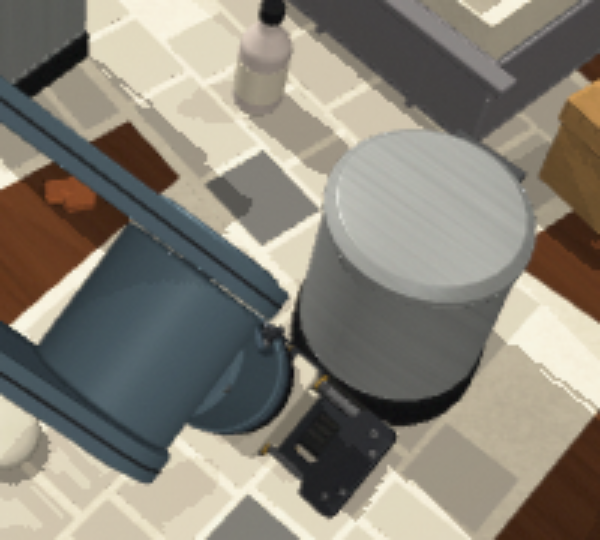

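The gripper sits above the lever and clear of the lid, which is at (430,215) in the crop. I'll move down to just above the pad.

Call:
step_arm(linear=[[-0.03,0,0.3],[-0.06,0.01,0.3],[-0.05,0.01,0.3],[-0.04,0.01,0.2],[0,0,0]], dr=[[0,-0.0037,-0.0035],[0,0,0],[0,0,0],[0,0,0],[0,0,0]], fingers=[0,0,0,0,0])

```text
t: 3.95
tool_pos: [572.8, -292.0, 59.3]
eef_rot: [-0.134, 2.623, 0.038]
force: [0.3, 0.7, 0.4]
grip_width: 0.2
grip_force: 0.0
```

```bash
python3 g.py 5 25
```

```text
t 3.95 pos [ 572.8 -292.    59.3] F [0.3 0.7 0.4] lin/50 [ 0.383 -0.004  0.571] dr/180 [ 0.0004 -0.0024 -0.0004]
0.17424149271110764
```

Call:
step_arm(linear=[[0.04,0,0.05],[0.035,0,0.05],[0.03,0,0.05],[0.03,0,0.05],[0,0,0]], dr=[[0,0,0],[0,0,0],[0,0,0],[0,0,0],[0,0,0]], fingers=[0,0,0,0,0])

```text
t: 4.58
tool_pos: [573.8, -292.4, 50.7]
eef_rot: [-0.129, 2.629, 0.036]
force: [0.6, -0.3, -1.0]
grip_width: 0.2
grip_force: 0.0
```

Call:
step_arm(linear=[[0.015,0,0.026],[0.015,0,0.026],[0.015,0,0.026],[0.015,0,0.026],[0.015,0,0.026]], dr=[[0,0,0],[0,0,0],[0,0,0],[0,0,0],[0,0,0]], fingers=[0,0,0,0,0])

```text
t: 5.2
tool_pos: [575.2, -292.3, 44.8]
eef_rot: [-0.127, 2.634, 0.036]
force: [0.1, 0.0, -0.1]
grip_width: 0.3
grip_force: 0.0
```

Call:
step_arm(linear=[[0.018,0,0.025],[0.018,0,0.025],[0.018,0,0.025],[0.018,0,0.025],[0.018,0,0.025]], dr=[[0,0,0],[0,0,0],[0,0,0],[0,0,0],[0,0,0]], fingers=[0,0,0,0,0])

```text
t: 5.82
tool_pos: [576.1, -292.5, 40.1]
eef_rot: [-0.126, 2.637, 0.035]
force: [-4.3, -0.1, 8.5]
grip_width: 0.4
grip_force: 3.9
```

Call:
step_arm(linear=[[0.02,0,0.025],[0.02,0,0.025],[0.02,0,0.025],[0.02,0,0.025],[0.02,0,0.025]], dr=[[0,0,0],[0,0,0],[0,0,0],[0,0,0],[0,0,0]], fingers=[0,0,0,0,0])

```text
t: 6.45
tool_pos: [576.2, -292.6, 33.9]
eef_rot: [-0.123, 2.643, 0.035]
force: [-4.9, -0.2, 7.2]
grip_width: 0.5
grip_force: 3.3
```

Call:
step_arm(linear=[[0.018,0,0.025],[0.018,0,0.025],[0.018,0,0.025],[0,0,0],[0,0,0]], dr=[[0,0,0],[0,0,0],[0,0,0],[0,0,0],[0,0,0]], fingers=[0,0,0,0,0])

```text
t: 7.08
tool_pos: [576.5, -292.5, 29.8]
eef_rot: [-0.121, 2.646, 0.035]
force: [-2.1, -0.8, 4.5]
grip_width: 0.3
grip_force: 2.2
```

Call:
step_arm(linear=[[0.018,0,0.025],[0.018,0,0.025],[0,0,0],[0,0,0],[0,0,0]], dr=[[0,0,0],[0,0,0],[0,0,0],[0,0,0],[0,0,0]], fingers=[0,0,0,0,0])

```text
t: 7.7
tool_pos: [576.7, -291.8, 27.1]
eef_rot: [-0.121, 2.648, 0.037]
force: [-0.3, -1.6, 1.7]
grip_width: 0.8
grip_force: 0.9
```

```bash
python3 - <<'E'
from h import *
im,d,P=cloud('side'); cv2.imwrite('pics/s2.png',cv2.resize(im[100:360,250:510,::-1],None,fx=2.3,fy=2.3))
E
```

```text
(no output)
```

View pics/s2.png

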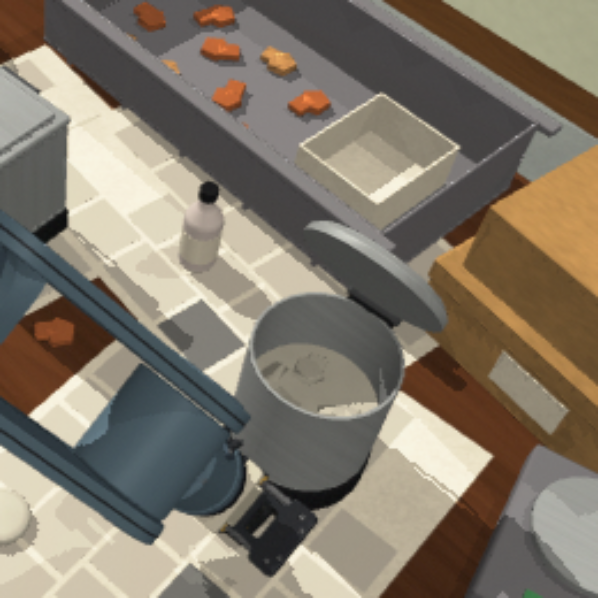

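The lid stands open at about (375,275) in the crop. I'll press gently on to the stop and hold there.

Call:
step_arm(linear=[[0.015,0,0.02],[0.015,0,0.02],[0,0,0],[0,0,0],[0,0,0]], dr=[[0,0,0],[0,0,0],[0,0,0],[0,0,0],[0,0,0]], fingers=[0,0,0,0,0])

```text
t: 8.38
tool_pos: [576.7, -291.6, 25.1]
eef_rot: [-0.12, 2.65, 0.037]
force: [-0.3, -1.2, 1.1]
grip_width: 0.5
grip_force: 0.5
```

Call:
step_arm(linear=[[0.012,0,0.018],[0,0,0],[0,0,0],[0,0,0],[0,0,0]], dr=[[0,0,0],[0,0,0],[0,0,0],[0,0,0],[0,0,0]], fingers=[0,0,0,0,0])

```text
t: 9.0
tool_pos: [576.9, -291.8, 24.6]
eef_rot: [-0.12, 2.651, 0.037]
force: [-2.0, -0.1, 5.8]
grip_width: 0.4
grip_force: 2.8
```

```bash
python3 - <<'E'
from h import *
im,d,P=cloud('side')
Q=P[190:250,375:450].reshape(-1,3);q=Q-[565.3+103-3+0,0,0]
m=(Q[:,2]>195)&(Q[:,2]<420)&(Q[:,0]>640)&(Q[:,0]<880);Q=Q[m]
print(len(Q),'max z',np.percentile(Q[:,2],99.5),Q[Q[:,2].argmax()]) 
c=Q.mean(0);u,s,v=np.linalg.svd(Q-c);n=v[2];print(c,n,np.degrees(np.arccos(abs(n[2]))))
E
```

```text
1925 max z 341.03532194306257 [ 713.19864815 -280.1263492   342.23095386]
[ 728.52477744 -281.22446382  280.47860811] [0.95093624 0.11959201 0.28533844] 73.42092030655287
```

The force has risen, so the lever is at its stop, and the lid measures about 73°. Holding for more than 3 s.

Call:
step_arm(linear=[[0,0,0],[0,0,0],[0,0,0],[0,0,0],[0,0,0]], dr=[[0,0,0],[0,0,0],[0,0,0],[0,0,0],[0,0,0]], fingers=[0,0,0,0,0])

```text
t: 9.68
tool_pos: [576.8, -291.7, 24.6]
eef_rot: [-0.12, 2.651, 0.037]
force: [-2.3, 0.5, 6.0]
grip_width: 0.3
grip_force: 2.8
```

Call:
step_arm(linear=[[0,0,0],[0,0,0],[0,0,0],[0,0,0],[0,0,0]], dr=[[0,0,0],[0,0,0],[0,0,0],[0,0,0],[0,0,0]], fingers=[0,0,0,0,0])

```text
t: 10.3
tool_pos: [576.9, -291.8, 24.6]
eef_rot: [-0.12, 2.651, 0.037]
force: [-2.7, 0.3, 5.3]
grip_width: 0.3
grip_force: 2.8
```

Call:
step_arm(linear=[[0,0,0],[0,0,0],[0,0,0],[0,0,0],[0,0,0]], dr=[[0,0,0],[0,0,0],[0,0,0],[0,0,0],[0,0,0]], fingers=[0,0,0,0,0])

```text
t: 10.92
tool_pos: [576.9, -291.8, 24.6]
eef_rot: [-0.12, 2.651, 0.037]
force: [-2.8, -0.6, 4.7]
grip_width: 0.7
grip_force: 2.8
```

Call:
step_arm(linear=[[0,0,0],[0,0,0],[0,0,0],[0,0,0],[0,0,0]], dr=[[0,0,0],[0,0,0],[0,0,0],[0,0,0],[0,0,0]], fingers=[0,0,0,0,0])

```text
t: 11.55
tool_pos: [576.9, -291.8, 24.6]
eef_rot: [-0.12, 2.651, 0.037]
force: [-2.7, 0.4, 5.4]
grip_width: 0.5
grip_force: 2.8
```

Call:
step_arm(linear=[[0,0,0],[0,0,0],[0,0,0],[0,0,0],[0,0,0]], dr=[[0,0,0],[0,0,0],[0,0,0],[0,0,0],[0,0,0]], fingers=[0,0,0,0,0])

```text
t: 12.18
tool_pos: [576.9, -291.8, 24.6]
eef_rot: [-0.12, 2.651, 0.037]
force: [-2.4, 0.4, 5.2]
grip_width: 0.5
grip_force: 2.8
```

Call:
step_arm(linear=[[0,0,0],[0,0,0],[0,0,0],[0,0,0],[0,0,0]], dr=[[0,0,0],[0,0,0],[0,0,0],[0,0,0],[0,0,0]], fingers=[0,0,0,0,0])

```text
t: 12.8
tool_pos: [576.9, -291.8, 24.6]
eef_rot: [-0.12, 2.651, 0.037]
force: [-2.9, -0.1, 5.3]
grip_width: 0.5
grip_force: 2.8
```

Call:
step_arm(linear=[[-0.012,0,-0.018],[-0.012,0,-0.018],[-0.012,0,-0.018],[-0.012,0,-0.018],[-0.012,0,-0.018]], dr=[[0,0,0],[0,0,0],[0,0,0],[0,0,0],[0,0,0]], fingers=[0,0,0,0,0])

```text
t: 13.42
tool_pos: [577.3, -291.5, 29.8]
eef_rot: [-0.12, 2.651, 0.038]
force: [-1.9, 0.9, 2.9]
grip_width: 0.5
grip_force: 1.7
```

Call:
step_arm(linear=[[-0.012,0,-0.018],[-0.012,0,-0.018],[-0.012,0,-0.018],[-0.012,0,-0.018],[-0.012,0,-0.018]], dr=[[0,0,0],[0,0,0],[0,0,0],[0,0,0],[0,0,0]], fingers=[0,0,0,0,0])

```text
t: 14.05
tool_pos: [578.0, -291.5, 35.4]
eef_rot: [-0.12, 2.651, 0.038]
force: [-4.1, 2.1, 6.1]
grip_width: 0.4
grip_force: 3.0
```

Call:
step_arm(linear=[[-0.01,0,-0.018],[-0.01,0,-0.018],[-0.01,0,-0.018],[-0.01,0,-0.018],[-0.01,0,-0.018]], dr=[[0,0,0],[0,0,0],[0,0,0],[0,0,0],[0,0,0]], fingers=[0,0,0,0,0])

```text
t: 14.68
tool_pos: [578.8, -291.5, 41.2]
eef_rot: [-0.12, 2.649, 0.037]
force: [-0.8, 3.6, 5.3]
grip_width: 0.4
grip_force: 2.3
```

Call:
step_arm(linear=[[-0.01,0,-0.018],[-0.01,0,-0.018],[-0.01,0,-0.018],[-0.01,0,-0.018],[-0.01,0,-0.018]], dr=[[0,0,0],[0,0,0],[0,0,0],[0,0,0],[0,0,0]], fingers=[0,0,0,0,0])

```text
t: 15.3
tool_pos: [578.0, -291.9, 45.3]
eef_rot: [-0.119, 2.651, 0.037]
force: [0.2, -0.3, 0.4]
grip_width: 0.6
grip_force: 0.0
```

Call:
step_arm(linear=[[-0.01,0,-0.018],[-0.01,0,-0.018],[-0.01,0,-0.018],[-0.01,0,-0.018],[-0.01,0,-0.018]], dr=[[0,0,0],[0,0,0],[0,0,0],[0,0,0],[0,0,0]], fingers=[0,0,0,0,0])

```text
t: 15.92
tool_pos: [578.2, -291.8, 50.6]
eef_rot: [-0.12, 2.651, 0.037]
force: [0.1, -0.5, 0.1]
grip_width: 0.6
grip_force: 0.0
```

Now back off along the tool axis, away from the bin.

Call:
step_arm(linear=[[0,0,-0.3],[0,0,-0.6],[0,0,-0.6],[0,0,-0.4],[0,0,0]], dr=[[0,0,0],[0,0,0],[0,0,0],[0,0,0],[0,0,0]], fingers=[0,0,0,0,0])

```text
t: 16.55
tool_pos: [533.9, -297.5, 136.8]
eef_rot: [-0.119, 2.649, 0.032]
force: [0.6, -0.5, 0.5]
grip_width: 0.6
grip_force: 0.0
```

Call:
step_arm(linear=[[0.5,0,-0.5],[0.5,0,-0.5],[0.3,0,-0.5],[0,0,0],[0,0,0]], dr=[[0,0,0],[0,0,0],[0,0,0],[0,0,0],[0,0,0]], fingers=[0,0,0,0,0])

```text
t: 17.18
tool_pos: [441.9, -304.8, 169.6]
eef_rot: [-0.119, 2.651, 0.038]
force: [0.4, 1.1, 0.4]
grip_width: 1.0
grip_force: 0.0
```

```bash
python3 - <<'E'
from h import *
im,d,P=cloud('top');cv2.imwrite('pics/t3.png',im[...,::-1])
o=np.load('top.npz');m=(o['P'][...,2]>175)&(o['P'][...,2]<225);m[:,:340]=0;m[:,420:]=0;m[:125]=0;m[205:]=0
e=(P-o['P'])[m];print(np.median(e,0),np.percentile(e[:,2],[5,95]))
E
```

```text
[ 0.02033417 -0.01988735 -0.09365625] [-5.59484461  5.63136936]
```

View pics/t3.png

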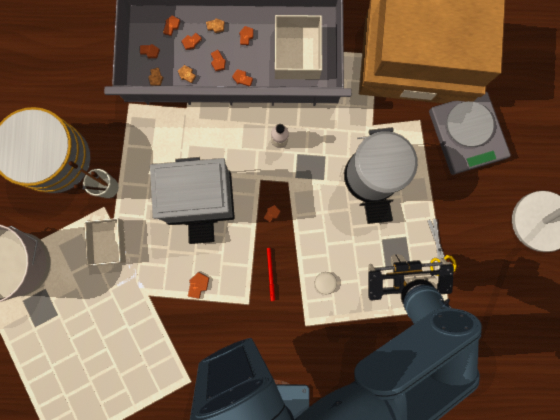

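The lid is shut at (387,158), both bins are where they were, nothing else has moved, and the arm is clear.

```bash
python3 -c "
from bench import job;print(job.sign_off())"
```

```text
the job is handed in; nothing more can be done
None
```

I pressed the round bin's lever to its stop, held the lid wide open (about 73°) for nearly 4 s, let it close gently over about 2 s and moved clear; the last picture shows it shut and nothing else moved, and the job is handed in (no verdict came back).

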